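Sort the adaptors back into the rack case's lift-out tray

TASK

Put the mixed handful on the table back into the lift-out tray, each thing lying down in its own moulded insert, along the pocket (either way round) and fully home: the XLR adaptor in the blue-floored insert, the jack adaptor in the yellow one and the orange cable clip in the white one. In the green one the red memory stick lies in the pocket and the grey card case lies flat over it between the four corner upstands, so the stick has to go in first.

Things in the scene. Friction and masses are not known exactly. Their poses are not given: they have to be found in the camera images.
- xlr_centre (a point): XLR adaptor: grey round barrel with a thin gold ring, 19 mm in diameter, 95 mm long along its y axis (not the 42 mm grey barrel), lying on the table. The point lies on the barrel's axis at mid-length, 9.5 mm above what it lies on. Grasp here, across the barrel (it may roll, so only its y axis is meaningful).
- jack_centre (a point): jack adaptor: black, 67 mm long along its y axis, lying on the table; 15 mm thick barrel from y = -2 to +34 mm, thin pin from y = -34 to -2 mm. The point lies on its axis at mid-length, 7.5 mm above what it lies on. Grasp the barrel, about y = +11 mm (it may roll, so only its y axis is meaningful).
- cable_clip: orange cable clip, 14 x 60 x 10 mm, long along y, lying flat; origin at the centre of its underside. Its 14 mm wide body runs from y = -15 to +30 mm; the rest is a thinner round end.
- memory_stick: red memory stick, 19 x 53 x 9 mm, long along y, lying flat; origin at the centre of its underside. The red 19 mm wide body runs from y = -14 to +26 mm, the thin metal plug from -26 to -14 mm.
- card_case: flat grey memory-card case, a closed box 55 x 85 x 12 mm, long along y, lying flat; origin at the centre of its underside. Grasp across its 55 mm width (x).
- blue_insert: insert with a blue pocket floor for the XLR adaptor: 80 x 124 x 20 mm, origin under its centre, 4 mm above the table. Pocket 112 (y) x 34 mm (x), floor at z = 6 mm, grey wall tops at 20; a finger channel 48 mm wide in y, as deep, crosses the whole insert (x) at its middle. All inserts sit in one tray; the rack case behind it reaches 0.32 m above the table.
- yellow_insert: insert with a yellow pocket floor for the jack adaptor: 80 x 124 x 20 mm, origin under its centre, 4 mm above the table. Pocket 84 (y) x 30 mm (x), floor at z = 6 mm, grey wall tops at 20; a finger channel 60 mm wide in y, as deep, crosses the whole insert (x) at its middle.
- white_insert: insert with a white pocket floor for the orange cable clip: 80 x 124 x 20 mm, origin under its centre, 4 mm above the table. Pocket 76 (y) x 29 mm (x), floor at z = 6 mm, grey wall tops at 20; a finger channel 48 mm wide in y, as deep, crosses the whole insert (x) at its middle.
- green_insert: insert with a green pocket floor for the stick, card case over it: 80 x 124 x 20 mm, origin under its centre, 4 mm above the table. Pocket 69 (y) x 34 mm (x), floor at z = 6 mm, grey wall tops at 20; a finger channel 48 mm wide in y, as deep, crosses the whole insert (x) at its middle. Four corner upstands, 7 mm higher, hold the card case on the wall tops, long side along y, 7 mm play.

How it is judged:
By the outcome, as a careful person would: the job done as asked, in the order asked, and still so for the second after the job is handed in, with the robot touching nothing.
It also fails if it takes over 141 s, if anything falls off the work surface, if the arm or the gripper's body presses on something with over 40 N, if the wrist force passes 120 N, or if a joint passes its speed limit or range.

ROBOT

A 6-joint arm with a two-finger parallel gripper is mounted at the origin on a cart in front of the work surface, level with it; the furniture and walls round the work are solid. World frame = base frame: x ahead of the robot, y to its left, z up, the work surface at z = 0. Lengths are in mm, angles in rad, forces in N, time in s.
With the tool pointing down it reaches from about 400 to 925 mm from the base axis. Payload 12.5 kg.
Tool frame: the origin (TCP) lies midway between the tips of the shut fingers; the grasp point (between the pads) lies 19 mm behind it (env.pinch_z is the z of the grasp point in the tool frame, in mm); z points along the fingers, y is the line along which they close (so a half turn about z gives the same grasp; the last joint's range is limited). The gripper opens to 95 mm and grips with 3 to 60 N. Pads are 20 mm wide; open, the fingers measure 119 mm over their backs; the gripper's body (75 mm by 180 mm) begins 59 mm behind the grasp point.
Start: joints at [1.066, 0.491, 1.559, -0, 1.092, -0.106], TCP at [242.681, 575.98, 214.661] pointing down, gripper open.
Joint ranges: [-3.1, 3.1], [-0.84, 2.19], [0.05, 2.79], [-1.13, 4.28], [0.06, 2.93], [-2.69, 2.69]. Speed limits (rad/s): [2.22, 2.22, 2.79, 3.14, 3.14, 3.14].

INTERFACE

Orientations are given as [roll, pitch, yaw] about the fixed x, y, z axes, in that order (R = Rz(yaw) Ry(pitch) Rx(roll)).
In Python, from cell import env, eyes gives the robot as it stands.
- The arm moves only by the shell command python3 -m inch 'ROWS'. ROWS is JSON, a list of rows, each a list of 3 entries, a list of its own where there are three numbers: the shift along the tool's x, y, z in units of 60 mm (1.0 is 60 mm), then the turn about the tool's z in units of 5 degrees (1.0 is 5 degrees), then the closure, from -1 (fully open) to 1 (shut). In form: [[[tx, ty, tz], turn, claw], ...]. A call has exactly 10 rows; each row shifts and turns the commanded pose from where the row before left it, along the tool's axes as they then stand; what a row does not reach is not made up. A row lasts 1/8 s, in which the tool goes at most 62.5 mm and 10.7 degrees, less where a joint would pass 70% of its speed; a pose out of reach is approached as far as the arm can. A call is refused whole if a number of a shift passes 1 or a number of a turn 1, either way. A call with a gripper value outside its range is refused whole. The fingers move at their own pace and stop on an object; the grip force is fixed at half the most. Time passes only in rows, so rows that do not move let the fingers close, or fill a call up. It gives the time, the measured TCP pose, the force, the opening and the grip force at its end, in the units of the state.
- env.state(): the state, without advancing time (a new reading comes with each control period).
- eyes.read_camera(name): name is "side" or "top"; returns a dict with "pixels" (480x640x3 uint8, red, green, blue), "fx", "fy", "cx", "cy" (pixels), "extrinsics" (4x4, takes a point from world to camera coordinates). Camera axes: x right, y down, z forward; pixel columns grow to the right and rows downward; lengths in mm; the calibration is good to about 2 mm. A picture is of the moment at which its call begins. There is no depth.
- env.job_done(): hands the job in; it is judged then, once.
Trained networks look in a picture, given as the dict that the camera call returned (one of the last four; its "shot" number tells which), for a name from the list of things; names that differ only in an ending like _2 or _b are one class to them, and where a whole thing is asked for, a point or a joint stands for the part that bears it (a point fixed in the world has none). Each returns a list of dicts, best first, with "score" (0 to 1); they miss things now and then, are a little off and sometimes report something else, mostly with a low value. They report only what shows in the picture. A call takes as long as a camera call.
- eyes.boxes_of(name, picture): "centre" ([row, column] in pixels, amid what is visible of it).
- eyes.cut_out(name, picture): "mask" (480x640 bool, what is visible of it) and "centre" ([row, column] in pixels, amid what is visible of it).
- eyes.spot_point(name, picture): "centre" ([row, column] in pixels: a listed point, or the origin of a listed thing).
The state is a dict: "t": time; "joints": joint angles; "qvel": joint speeds; "tau": joint torques, N m; "eef_pos": TCP position; "tcp_rot": TCP orientation; "ft_force": force on the tool from outside, world axes, zero at the start; "moment": the same for the moment, N m; "opening": opening from 0.0 (shut) to 1.0 (fully open); "grip_force": force on a finger pad.
Only numpy, scipy, OpenCV 4.12 (cv2) and the standard library are available. Lean on these libraries where they do the work, as an engineer would, in place of code of your own. Each camera call takes 0.05 s, during which the arm holds its last target. There are 200 camera calls.

## Working session

There is one attempt and no reset: what is moved stays moved. The work goes in short steps, Python scripts to look and compute and a shell command to move; the robot and the scene stay as the last step left them, time stands still between calls to the robot, and variables do not carry over. Pictures are saved under pics/ and viewed, at most 14 in all, crops included, and the job is handed in when it is done.

```bash
ls; mkdir -p pics; cat > h.py <<'E'
import numpy as np, cv2
from cell import env, eyes
def ray(p,rc):
    E=np.array(p["extrinsics"]);R,t=E[:3,:3],E[:3,3]
    d=R.T@np.array([(rc[1]-p["cx"])/p["fx"],(rc[0]-p["cy"])/p["fy"],1]);return -R.T@t,d
def at(p,rc,z):
    o,d=ray(p,rc);return o+d*(z-o[2])/d[2]
def save(p,n): cv2.imwrite("pics/"+n,p["pixels"][:,:,::-1])
E
python3 - <<'E'
from h import *
np.set_printoptions(precision=1,suppress=True)
s=env.state();print(s["t"],s["eef_pos"],s["tcp_rot"],s["opening"])
hz=dict(xlr_centre=9.5,jack_centre=7.5,cable_clip=0,memory_stick=0,card_case=0,blue_insert=4,yellow_insert=4,white_insert=4,green_insert=4)
mz=dict(xlr_centre=9.5,jack_centre=7.5,cable_clip=5,memory_stick=5,card_case=12,blue_insert=24,yellow_insert=24,white_insert=24,green_insert=24)
for c in("top","side"):
    p=eyes.read_camera(c);save(p,c+"0.png");print(c,np.linalg.inv(p["extrinsics"])[:3,3],p["fx"])
    for n in hz:
        for r in eyes.spot_point(n,p)[:2]: print(n,"pt",round(r["score"],2),np.round(r["centre"]),at(p,r["centre"],hz[n])[:2])
        for r in eyes.cut_out(n,p)[:2]:
            ys,xs=np.nonzero(r["mask"])
            if len(ys)<20: continue
            w=np.array([at(p,q,mz[n])[:2] for q in zip(ys[::3],xs[::3])])
            (c0,sz,a)=cv2.minAreaRect(w.astype(np.float32))
            ev,V=np.linalg.eigh(np.cov(w.T));l=V[:,1]
            print("   cut",round(r["score"],2),len(ys),"rect",np.array(c0),np.array(sz),"long axis deg",np.degrees(np.arctan2(l[1],l[0])))
E
```

```text
pics
0.0 [242.6 575.7 214.1] [-3.1 -0.   2.7] 1.0012021284732275
top [ 436.4   23.1 1219.6] 466.80944156364126
xlr_centre pt 0.5 [287. 328.] [436.   12.5]
   cut 0.75 237 rect [439.6  10.4] [92.9 15.4] long axis deg 90.002923515124
   cut 0.46 1525 rect [519.4 376.1] [127.1  81.8] long axis deg 69.3298775311212
jack_centre pt 0.38 [267. 410.] [ 487.4 -200.4]
   cut 0.53 1472 rect [485.  255.4] [124.9  79.3] long axis deg 68.28529814217879
   cut 0.23 1541 rect [519.7 376.2] [128.9  80.9] long axis deg 67.98318300227044
cable_clip pt 0.57 [277. 452.] [ 461.1 -309.9]
   cut 0.55 118 rect [ 465.2 -308.4] [56.3 15.7] long axis deg 70.83079426994706
memory_stick pt 0.69 [209. 446.] [ 640.3 -299.7]
   cut 0.76 695 rect [ 558.1 -227.4] [55.4 89.2] long axis deg 106.14370928532898
blue_insert pt 0.95 [223. 200.] [605.5 348.7]
   cut 0.81 1463 rect [597.4 350.1] [123.9  79.2] long axis deg 68.76584845075092
yellow_insert pt 0.83 [238. 246.] [567.1 228.1]
   cut 0.88 1450 rect [561.3 228. ] [124.2  79.3] long axis deg 68.86862768919234
white_insert pt 0.83 [269. 234.] [484.4 256.5]
   cut 0.7 
[... 808 characters left out ...]
t [570.1 248.4] [133.9  84.4] long axis deg 68.4232895098614
card_case pt 0.86 [335. 398.] [ 560.6 -224.5]
   cut 0.6 1363 rect [ 556.4 -228.8] [58.9 87.7] long axis deg 98.55341115135467
blue_insert pt 0.77 [145. 262.] [595.8 360.1]
   cut 0.92 1223 rect [598.4 353.1] [131.4  79.6] long axis deg 69.81179198965947
yellow_insert pt 0.67 [181. 275.] [563.1 235.7]
   cut 0.66 1523 rect [560.6 230. ] [133.2  83.3] long axis deg 67.09774833799982
white_insert pt 0.63 [184. 241.] [494.2 267.2]
   cut 0.96 1504 rect [484.1 252.8] [129.8  81.6] long axis deg 68.614441164796
   cut 0.66 163 rect [ 475.2 -206.5] [13.6 67.1] long axis deg 96.71248429609106
green_insert pt 0.68 [152. 230.] [522.2 377.8]
```

View pics/top0.png

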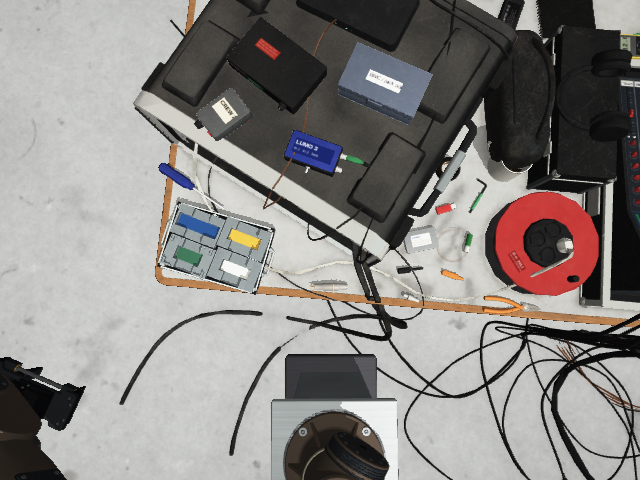

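View pics/side0.png

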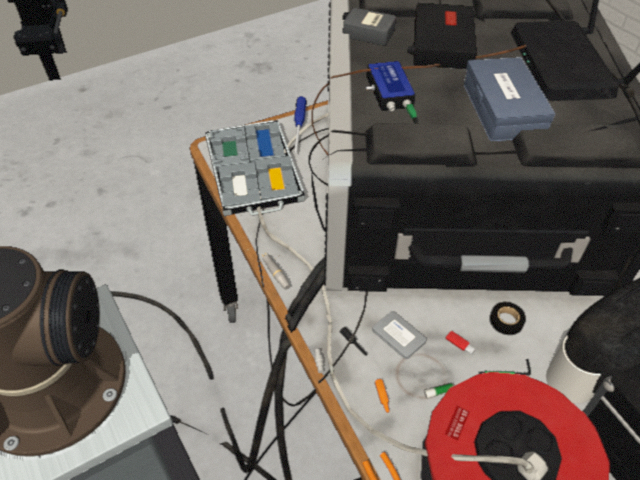

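The top picture shows the tray at cols 160-272, rows 200-292. The XLR is at (284,328) by the table edge, the jack at (268,408), the clip at (273,452), the stick at (209,446) and the case at (240,420). The networks agree, except for the mislabelled low-score ones. The rack case is close to the tray, so I'll check clearances there.

```bash
python3 - <<'E'
from h import *
np.set_printoptions(precision=1,suppress=True)
t=cv2.imread("pics/top0.png");s=cv2.imread("pics/side0.png")
cv2.imwrite("pics/top_crop.png",cv2.resize(t[120:310,140:400],None,fx=3,fy=3,interpolation=cv2.INTER_CUBIC))
cv2.imwrite("pics/side_crop.png",cv2.resize(s[190:430,230:490],None,fx=2.5,fy=2.5,interpolation=cv2.INTER_CUBIC)[:, :])
p=eyes.read_camera("top");q=eyes.read_camera("side")
for rc,z in [((98,140),300),((105,150),320),((262,375),300),((255,370),320)]: print("top",rc,z,at(p,rc,z))
for rc in [(288,328),(290,590),(130,330)]: print("side",rc,at(q,rc,0))
E
```

```text
top (98, 140) 300 [822.8 396.8 300. ]
top (105, 150) 320 [799.8 368.3 320. ]
top (262, 375) 300 [485.4 -77.5 300. ]
top (255, 370) 320 [497.9 -65.9 320. ]
side (288, 328) [508.6 -70.8   0. ]
side (290, 590) [ 934.2 -334.3    0. ]
side (130, 330) [765.1 329.1   0. ]
```

View pics/top_crop.png

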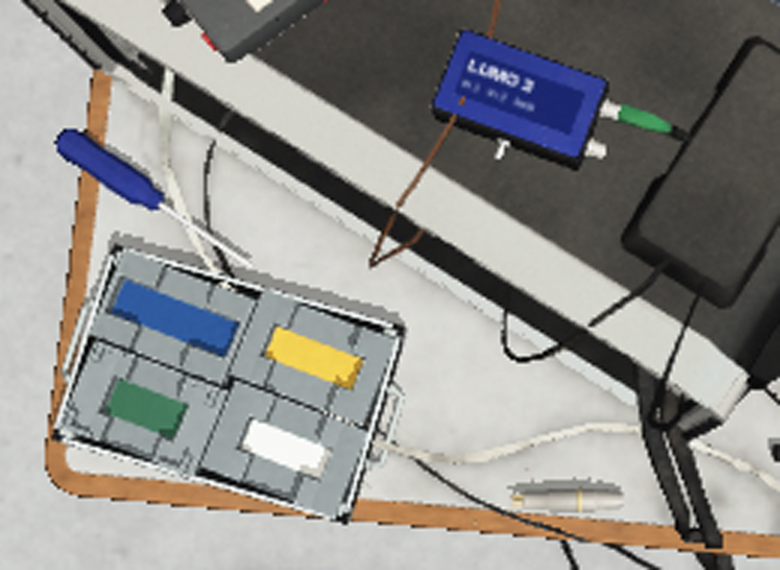

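View pics/side_crop.png

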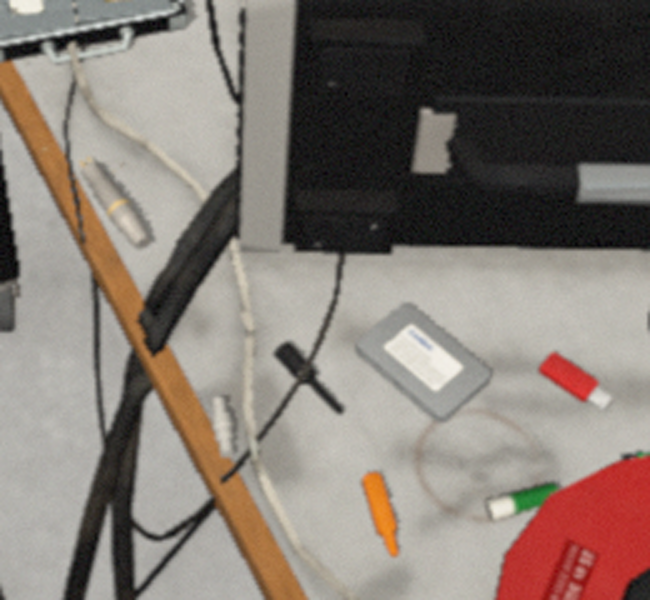

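The crops show the rack case's front face running from about (500,-70) to (800,370) mm. The tray clears it, and the XLR at top-crop (568,497) is near its lower corner. The tray's axis reads about 73.7° from its edges. I'll start moving with a turn towards the XLR grasp angle.

```bash
python3 -m inch '[[[0,0,0],1,-1],[[0,0,0],1,-1],[[0,0,0],1,-1],[[0,0,0],1,-1],[[0,0,0],1,-1],[[0,0,0],1,-1],[[0,0,0],1,-1],[[0,0,0],1,-1],[[0,0,0],1,-1],[[0,0,0],1,-1]]'
cat >> h.py <<'E'
def to(x,y,z,phi):
    """turn (units) then shift (units, tool axes after the turn) to reach TCP xyz with closing line at phi deg"""
    s=env.state();P=np.array(s["eef_pos"]);yaw=np.degrees(s["tcp_rot"][2])
    d=(phi-(yaw-90)+90)%180-90
    a=np.radians(yaw+d);e=np.array([x,y,z])-P
    t=[np.cos(a)*e[0]+np.sin(a)*e[1],np.sin(a)*e[0]-np.cos(a)*e[1],-e[2]]
    print("t",round(s["t"],2),"P",P.round(1),"rp",np.round(s["tcp_rot"],3),"J",np.round(s["joints"],2),"turn",round(-d/5,2),"shift",np.round(np.array(t)/60,3))
E
python3 - <<'E'
from h import *
np.set_printoptions(precision=1,suppress=True)
mz=dict(xlr_centre=9.5,jack_centre=7.5,cable_clip=5,memory_stick=5,card_case=12,blue_insert=24,yellow_insert=24,white_insert=24,green_insert=24)
for c in("top","side"):
    p=eyes.read_camera(c)
    for n in mz:
        for r in eyes.cut_out(n,p)[:1]:
            k=cv2.findContours(r["mask"].astype(np.uint8),0,1)[0];k=max(k,key=cv2.contourArea)[:,0,::-1]
            w=np.array([at(p,q,mz[n])[:2] for q in k],np.float32)
            b=cv2.boxPoints(cv2.minAreaRect(w));e=max(b[1]-b[0],b[2]-b[1],key=np.linalg.norm)
            print(c,n,round(r["score"],2),b.mean(0),np.linalg.norm(b[1]-b[0]),np.linalg.norm(b[2]-b[1]),"deg",np.degrees(np.arctan2(e[1],e[0]))%180)
to(440,18,150,8)
E
```

```text
t: 3.25
eef_pos: [242.7, 576.0, 214.7]
tcp_rot: [3.142, -0.0, 1.867]
ft_force: [0.2, -0.0, 0.1]
opening: 1.0
grip_force: 0.0
top xlr_centre 0.55 [439.6  10.4] 15.401432 87.716125 deg 89.67471
top jack_centre 0.42 [ 479.8 -183.3] 33.75397 14.863713 deg 99.092514
top cable_clip 0.71 [438.3   9.1] 18.030928 90.65236 deg 89.6768
top memory_stick 0.54 [ 642.1 -298. ] 52.916946 20.558231 deg 103.815216
top card_case 0.57 [ 557.8 -228.1] 87.98707 56.06635 deg 101.613396
top blue_insert 0.96 [597.7 349. ] 80.67588 128.47997 deg 68.63097
top yellow_insert 0.85 [562.4 229. ] 84.56859 130.22992 deg 68.738914
top white_insert 0.78 [483.3 252.1] 80.5728 127.096245 deg 68.46508
top green_insert 0.91 [518.3 372.1] 80.061584 126.31753 deg 68.88494
side xlr_centre 0.69 [439.8  11.1] 20.161118 95.34117 deg 88.55023
side cable_clip 0.83 [ 466.4 -305.3] 15.774668 58.688248 deg 67.42339
side memory_stick 0.73 [ 641.8 -296.3] 54.792473 23.750162 deg 104.40804
side card_case 0.57 [ 557.3 -229.3] 87.448 58.9458 deg 99.63385
side blue_insert 0.77 [595.7 349.9] 80.96155 130.11963 deg 69.55273
side yellow_insert 0.86 [561.  229.6] 80.42126 129.6655 deg 68.32196
side white_insert 0.78 [483.6 253. ] 81.98378 129.05183 deg 69.91301
side green_insert 0.91 [516.3 369.3] 79.840454 141.66014 deg 68.741844
t 4.25 P [242.7 576.  214.7] rp [ 3.1 -0.   1.9] J [ 1.1  0.5  1.6 -0.   1.1  0.8] turn 1.83 shift [-9.7  2.   1.1]
```

```bash
python3 -m inch '[[[0,0,0],1,-1],[[0,0,0],0.83,-1],[[-0.97,0.2,0.1],0,-1],[[-0.97,0.2,0.1],0,-1],[[-0.97,0.2,0.1],0,-1],[[-0.97,0.2,0.1],0,-1],[[-0.97,0.2,0.1],0,-1],[[-0.97,0.2,0.1],0,-1],[[-0.97,0.2,0.1],0,-1],[[-0.97,0.2,0.1],0,-1]]'
python3 - <<'E'
from h import *
to(440,18,150,8)
p=eyes.read_camera("top");im=p["pixels"]
cv2.imwrite("pics/tray.png",cv2.resize(im[190:300,150:285,::-1],None,fx=5.5,fy=5.5,interpolation=cv2.INTER_CUBIC))
hsv=cv2.cvtColor(im,cv2.COLOR_RGB2HSV);roi=np.zeros((480,640),bool);roi[195:297,155:275]=1
H,S,V=[hsv[...,i].astype(int) for i in range(3)]
for n,m in dict(blue=(H>95)&(H<125)&(S>130),yellow=(H>18)&(H<35)&(S>130),green=(H>60)&(H<90)&(S>80),white=(S<20)&(V>228)).items():
    m=cv2.morphologyEx((m&roi).astype(np.uint8),cv2.MORPH_OPEN,np.ones((3,3)));k=max(cv2.findContours(m,0,1)[0],key=cv2.contourArea)[:,0,::-1]
    b=cv2.boxPoints(cv2.minAreaRect(np.array([at(p,q,10)[:2] for q in k],np.float32)));e=max(b[1]-b[0],b[2]-b[1],key=np.linalg.norm)
    print(n,b.mean(0),np.linalg.norm(b[1]-b[0]),np.linalg.norm(b[2]-b[1]),np.degrees(np.arctan2(e[1],e[0]))%180)
E
```

```text
t: 5.5
eef_pos: [403.1, 126.5, 166.8]
tcp_rot: [3.14, -0.0, 1.711]
ft_force: [1.2, 0.8, -0.1]
opening: 1.003
grip_force: 0.0
t 5.5 P [403.1 126.5 166.8] rp [ 3.14  -0.     1.711] J [0.15 0.27 2.09 0.   0.78 0.01] turn 0.0 shift [-1.876  0.357  0.28 ]
blue [598.4437 352.1483] 31.78333 106.70522 68.66394
yellow [562.8363 230.177 ] 27.729357 80.354866 68.482376
green [519.79486 375.32626] 31.674477 63.247242 68.6355
white [485.18906 255.83632] 26.694302 66.70733 68.02639
```

View pics/tray.png

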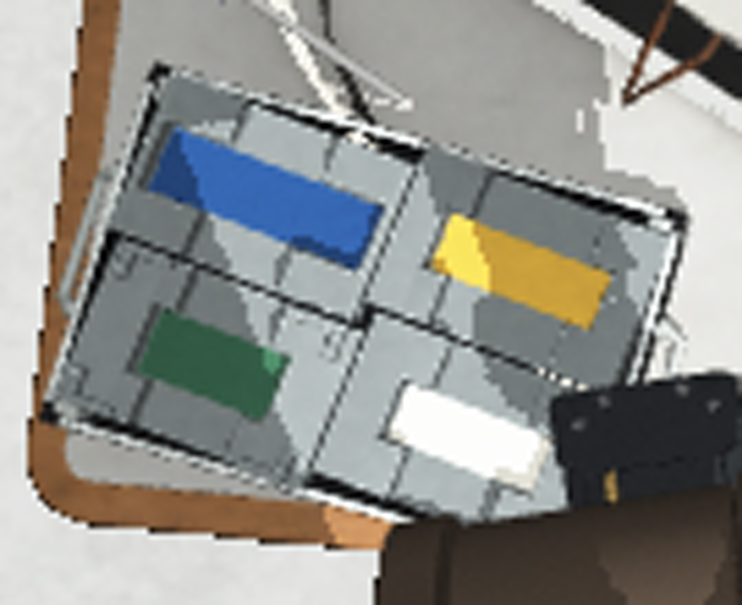

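Pocket floors show in the crop: blue (265,200), yellow (520,270), green (215,365), white (465,435). Colour segmentation puts the inserts at 68.5°, agreeing with the networks, so the tray rim is the skewed part and I'll use 68.5°.

```bash
python3 -m inch '[[[-0.94,0.18,0.14],0,-0.5],[[-0.936,0.177,0.14],0,-0.5],[[0,0,0],0,-0.5],[[0,0,0],0,-0.5],[[0,0,0],0,-0.5],[[0,0,0.5],0,-0.5],[[0,0,0.5],0,-0.5],[[0,0,0],0,-0.5],[[0,0,0],0,-0.5],[[0,0,0],0,-0.5]]'
python3 - <<'E'
from h import *
to(440,18,3,8)
p=eyes.read_camera("side");save(p,"s1.png")
cv2.imwrite("pics/s1c.png",cv2.resize(p["pixels"][140:380,180:440,::-1],None,fx=2.5,fy=2.5))
E
```

```text
t: 6.8
eef_pos: [439.9, 20.0, 90.9]
tcp_rot: [3.14, 0.0, 1.711]
ft_force: [-0.2, 0.1, -0.2]
opening: 0.749
grip_force: 0.0
t 6.8 P [439.9  20.   90.9] rp [3.14  0.    1.711] J [-0.1   0.43  2.13  0.    0.58 -0.25] turn 0.01 shift [-0.034 -0.003  1.465]
```

View pics/s1c.png

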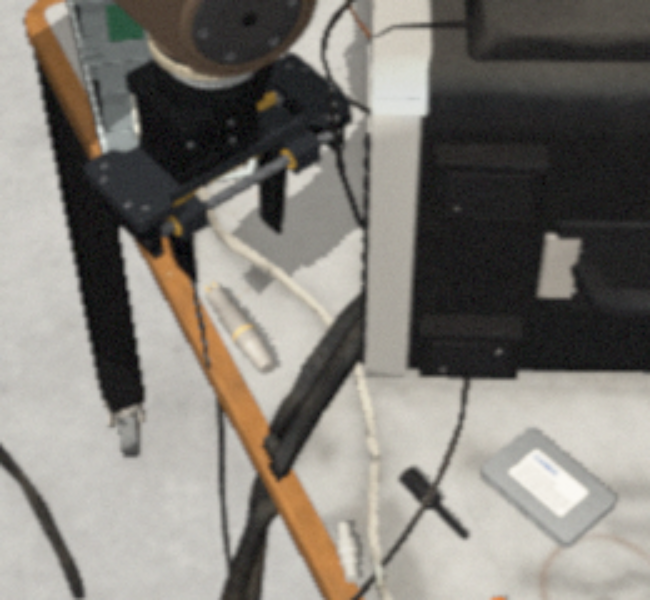

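The gripper straddles the XLR (crop (235,325)), and its body clears the rack case's left edge at col 365. I'll descend, close and lift.

```bash
python3 -m inch '[[[-0.034,0,0.5],0,-0.5],[[0,0,0.5],0,-0.5],[[0,0,0.3],0,-0.5],[[0,0,0.16],0,-0.5],[[0,0,0],0,-0.5],[[0,0,0],0,1],[[0,0,0],0,1],[[0,0,0],0,1],[[0,0,0],0,1],[[0,0,0],0,1]]'
python3 -m inch '[[[0,0,0],0,1],[[0,0,0],0,1],[[0,0,0],0,1],[[0,0,-0.2],0,1],[[0,0,-0.5],0,1],[[0,0,-0.5],0,1],[[0,0,-0.5],0,1],[[0,0,0],0,1],[[0,0,0],0,1],[[0,0,0],0,1]]'
python3 - <<'E'
from h import *
to(597.6,349.8,105,-21.4)
E
```

```text
t: 8.1
eef_pos: [439.8, 17.8, 2.3]
tcp_rot: [3.141, -0.0, 1.71]
ft_force: [-1.1, 0.8, 0.2]
opening: 0.281
grip_force: 0.0
t: 9.35
eef_pos: [439.3, 17.8, 103.5]
tcp_rot: [-3.14, -0.0, 1.71]
ft_force: [0.3, 0.5, 0.1]
opening: 0.196
grip_force: 30.0
t 9.35 P [439.3  17.8 103.5] rp [-3.14 -0.    1.71] J [-0.11  0.41  2.12  0.    0.62 -0.25] turn 5.88 shift [ 6.115  0.438 -0.026]
```

Grip holds at 18.6 mm. I'll translate away from the rack case, then turn.

```bash
python3 -m inch '[[[0.746,0.491,0],0,1],[[0.746,0.491,0],0,1],[[0.746,0.491,0],0,1],[[0.746,0.491,0],0,1],[[0.746,0.491,0],0,1],[[0.746,0.491,0],0,1],[[0.746,0.491,0],0,1],[[0,0,0],1,1],[[0,0,0],1,1],[[0,0,0],1,1]]'
python3 -m inch '[[[0,0,0],1,1],[[0,0,0],1,1],[[0,0,0],0.88,1],[[0,0,0],0,1],[[0,0,0],0,1],[[0,0,0],0,1],[[0,0,0],0,1],[[0,0,0],0,1],[[0,0,0],0,1],[[0,0,0],0,1]]'
python3 - <<'E'
from h import *
to(600.3,356.8,15,-21.4)
p=eyes.read_camera("side");top=eyes.read_camera("top")
a=cv2.resize(p["pixels"][60:260,170:370],(400,400));b=cv2.resize(top["pixels"][150:310,130:290],(400,400))
cv2.imwrite("pics/x2.png",np.hstack([a,b])[:,:,::-1])
E
```

```text
t: 10.6
eef_pos: [599.8, 356.7, 102.5]
tcp_rot: [-3.14, 0.001, 1.446]
ft_force: [-0.6, -0.3, -0.6]
opening: 0.197
grip_force: 30.0
t: 11.85
eef_pos: [600.3, 356.7, 104.3]
tcp_rot: [3.142, -0.0, 1.197]
ft_force: [0.9, 0.0, -0.7]
opening: 0.192
grip_force: 30.0
t 11.85 P [600.3 356.7 104.3] rp [ 3.142 -0.     1.197] J [0.44 0.7  1.47 0.   0.97 0.82] turn 0.0 shift [ 1.000e-03 -1.000e-03  1.488e+00]
```

View pics/x2.png

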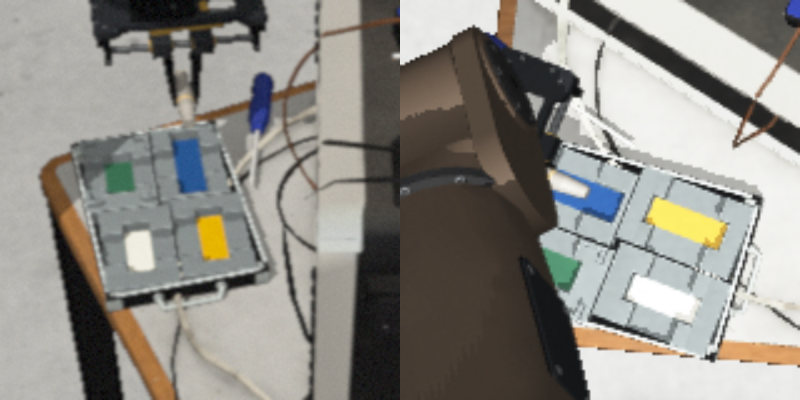

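The XLR hangs level between the fingers over the blue pocket (left half (185,95), right half (570,185)), aligned. I'll lower and release.

```bash
python3 -m inch '[[[0,0,0.5],0,1],[[0,0,0.5],0,1],[[0,0,0.3],0,1],[[0,0,0.1],0,1],[[0,0,0.1],0,1],[[0,0,0],0,1],[[0,0,0],0,0.2],[[0,0,0],0,0.2],[[0,0,0],0,0.2],[[0,0,0],0,0.2]]'
python3 -m inch '[[[0,0,0],0,0.2],[[0,0,-0.3],0,0.2],[[0,0,-0.6],0,0.2],[[0,0,-1],0,0.2],[[0,0,-1],0,0.2],[[0,0,-1],0,0.2],[[0,0,-1],0,0.2],[[0,0,0],0,0.2],[[0,0,0],0,0.2],[[0,0,0],0,0.2]]'
python3 - <<'E'
from h import *
to(450,-80,350,0)
p=eyes.read_camera("side");save(p,"s3.png")
a=cv2.resize(p["pixels"][100:230,190:320],(400,400))
t=eyes.read_camera("top")["pixels"];b=cv2.resize(t[100:280,400:500],(330,594))[97:497]
cv2.imwrite("pics/x3.png",np.hstack([a,b])[:,:,::-1])
E
```

```text
t: 13.2
eef_pos: [600.4, 356.8, 14.4]
tcp_rot: [3.141, -0.0, 1.197]
ft_force: [-0.7, 0.0, -0.3]
opening: 0.398
grip_force: 0.0
t: 14.45
eef_pos: [599.9, 356.5, 307.0]
tcp_rot: [-3.14, 0.002, 1.197]
ft_force: [0.1, -0.7, -0.2]
opening: 0.402
grip_force: 0.0
t 14.45 P [599.9 356.5 307. ] rp [-3.140e+00  2.000e-03  1.197e+00] J [0.44 0.54 1.23 0.   1.38 0.82] turn -4.28 shift [-7.275 -2.498 -0.717]
```

View pics/x3.png

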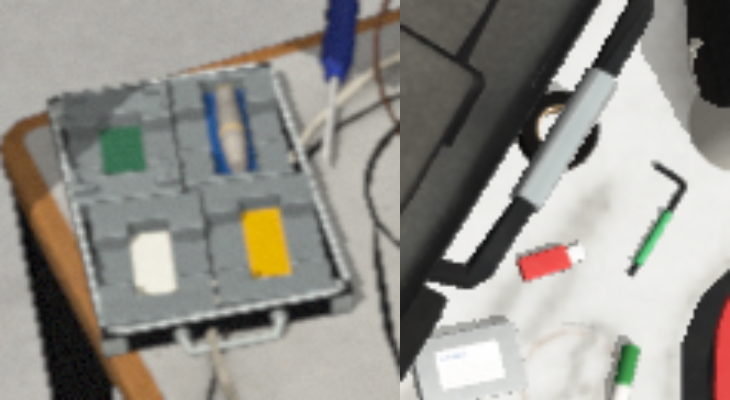

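The XLR lies in the blue pocket (left half (232,125)). In the right half the stick is at (550,262) beside the case handle, whose grey grip runs (525,195)–(605,75). I'll triangulate the handle and drum to check gripper clearance.

```bash
python3 - <<'E'
from h import *
t=eyes.read_camera("top");s=eyes.read_camera("side")
cv2.imwrite("pics/sr.png",cv2.resize(s["pixels"][200:480,320:640,::-1],None,fx=2.1,fy=2.1,interpolation=cv2.INTER_CUBIC))
def tri(a,b):
    o,d=ray(t,a);p,e=ray(s,b);d/=np.linalg.norm(d);e/=np.linalg.norm(e)
    k=np.linalg.lstsq(np.c_[d,-e],p-o,rcond=None)[0];A=o+k[0]*d;B=p+k[1]*e
    return ((A+B)/2).round(),np.linalg.norm(A-B).round(1)
print("grip near end",tri((188.5,438),(263,462)))
print("grip far end",tri((152,462),(263,525)))
print("bracket",tri((213,418),(248,405)))
print("drum hub",tri((244,564),(455,535)))
print("drum edge at z0/100/150",[at(t,(240,486),z).round() for z in(0,100,150)])
E
```

```text
grip near end (array([ 661., -241.,  158.]), np.float64(2.6))
grip far end (array([ 745., -297.,  164.]), np.float64(2.8))
bracket (array([ 593., -184.,  183.]), np.float64(18.5))
drum hub (array([ 535., -535.,  145.]), np.float64(5.3))
drum edge at z0/100/150 [array([ 558., -403.,    0.]), array([ 548., -368.,  100.]), array([ 543., -351.,  150.])]
```

View pics/sr.png

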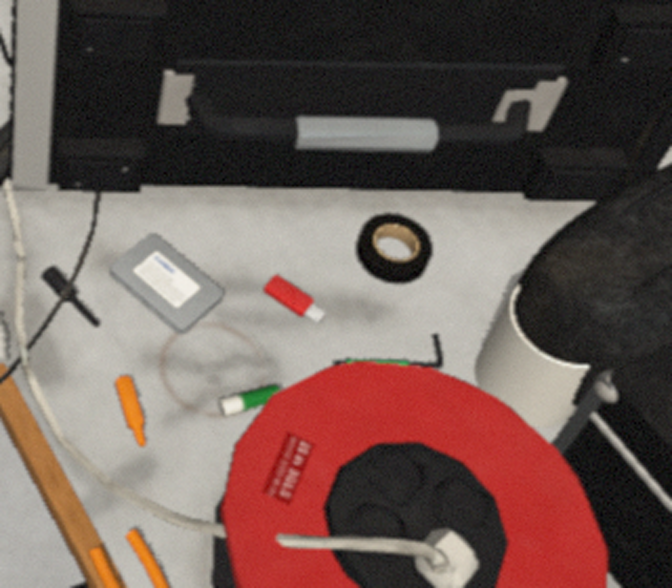

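The crop shows the stick at (295,297), card case at (167,282), jack at (70,295) and clip at (130,410). The case handle sits about 160 mm above the table, near the stick and card case. I'll measure the gripper body's height from the earlier side view to see whether it would hit the handle.

```bash
python3 - <<'E'
from h import *
s=eyes.read_camera("side");E=np.array(s["extrinsics"])
def px(w):
    c=E[:3,:3]@np.array(w)+E[:3,3];return int(s["fx"]*c[0]/c[2]+s["cx"]),int(s["fy"]*c[1]/c[2]+s["cy"])
im=cv2.imread("pics/s1.png");im=cv2.resize(im,None,fx=4,fy=4,interpolation=cv2.INTER_CUBIC)
f=np.radians(8);u=np.array([np.cos(f),np.sin(f)]);v=np.array([-u[1],u[0]])
P=np.array([439.9,20]);T=91
for h,c in((0,(0,0,255)),(78,(0,255,0)),(110,(255,255,0)),(140,(0,255,255)),(170,(255,0,255)),(200,(255,0,0))):
    b=[px([*(P+a*90*u+d*37.5*v),T+h]) for a,d in((1,1),(1,-1),(-1,-1),(-1,1))] if h else [px([*P,T]),px([*(P+v*10),T])]
    cv2.polylines(im,[np.array(b)*4],True,c,1)
cv2.imwrite("pics/s1d.png",im[450:1130,780:1580])
print(im[450:1130,780:1580].shape)
E
python3 -c "
import cv2;a=cv2.imread('pics/s1d.png')[:600];cv2.imwrite('pics/s1d.png',a)"
```

```text
(680, 800, 3)
```

View pics/s1d.png

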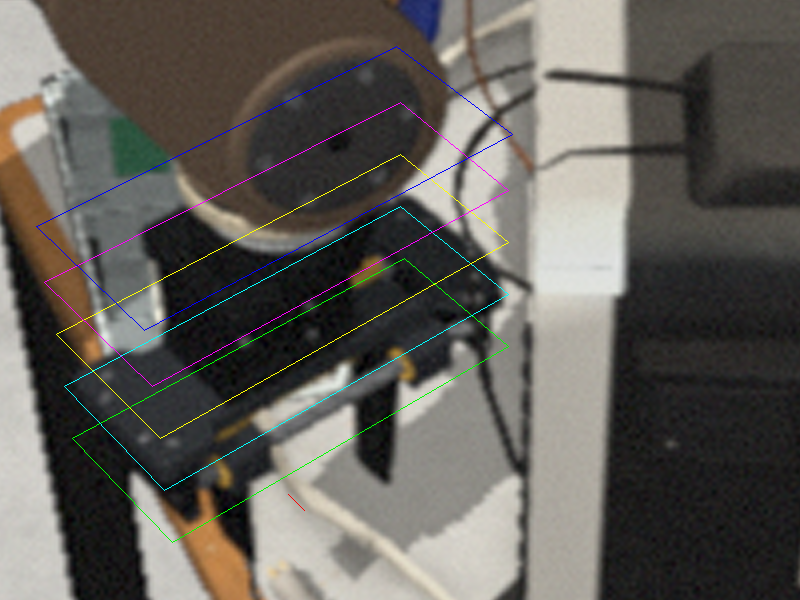

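Wide gripper plate: about TCP+78 to TCP+123 mm (the outlines at (160,470) and (505,270)), with the wrist above that. The plate can pass under the handle only when low. I'll do the jack and clip first because they are in the open, crossing high and in front of the rack case.

```bash
python3 -m inch '[[[0,0,-0.12],-0.98,0],[[0,0,-0.12],-0.98,0],[[0,0,-0.12],-0.98,0],[[0,0,-0.12],-0.98,0],[[0,0,-0.12],-0.98,0],[[0,0,-0.12],-0.98,0],[[-0.815,-0.43,0],0,0],[[-0.815,-0.43,0],0,0],[[-0.815,-0.43,0],0,0],[[-0.815,-0.43,0],0,0]]'
python3 -m inch '[[[-0.815,-0.43,0],0,0],[[-0.815,-0.43,0],0,0],[[-0.815,-0.43,0],0,0],[[-0.815,-0.43,0],0,0],[[-0.72,0.064,0],0,0],[[-0.72,0.064,0],0,0],[[-0.72,0.064,0],0,0],[[0,0,0],0,0],[[0,0,0],0,0],[[0,0,0],0,0]]'
python3 - <<'E'
from h import *
to(479.5,-186.6,2,8)
for c in ("top","side"):
    p=eyes.read_camera(c)
    for r in eyes.cut_out("jack_centre",p)[:1]:
        k=max(cv2.findContours(r["mask"].astype(np.uint8),0,1)[0],key=cv2.contourArea)[:,0,::-1]
        R=cv2.minAreaRect(np.array([at(p,q,7.5)[:2] for q in k],np.float32));print(c,r["score"],R)
E
```

```text
t: 15.95
eef_pos: [524.5, 147.2, 351.3]
tcp_rot: [3.142, 0.0, 1.711]
ft_force: [0.7, -0.4, 0.4]
opening: 0.5
grip_force: 0.0
t: 17.2
eef_pos: [479.7, -185.3, 351.6]
tcp_rot: [3.141, -0.0, 1.711]
ft_force: [0.7, 0.1, -0.2]
opening: 0.498
grip_force: 0.0
t 17.2 P [ 479.7 -185.3  351.6] rp [ 3.141 -0.     1.711] J [-0.5   0.21  1.62  0.    1.31 -0.64] turn 0.01 shift [-0.022 -0.006  5.827]
top 0.67 ((481.7381286621094, -194.65338134765625), (15.19036865234375, 52.56890106201172), 10.924062728881836)
side 0.63 ((479.27093505859375, -176.61141967773438), (15.257768630981445, 26.76700210571289), 8.317376136779785)
```

```bash
python3 -m inch '[[[-0.02,0,0.95],0,0],[[0,0,0.95],0,0],[[0,0,0.95],0,0],[[0,0,0.95],0,0],[[0,0,0.8],0,0],[[0,0,0.6],0,0],[[0,0,0.4],0,0],[[0,0,0.22],0,0],[[0,0,0],0,0],[[0,0,0],0,1]]'
python3 -m inch '[[[0,0,0],0,1],[[0,0,0],0,1],[[0,0,0],0,1],[[0,0,0],0,1],[[0,0,0],0,1],[[0,0,0],0,1],[[0,0,-0.2],0,1],[[0,0,-0.8],0,1],[[0,0,-0.95],0,1],[[0,0,-0.95],0,1]]'
python3 - <<'E'
from h import *
to(450,-60,350,8)
E
```

```text
t: 18.65
eef_pos: [480.4, -187.4, 2.9]
tcp_rot: [3.141, 0.001, 1.711]
ft_force: [-0.1, 0.1, -0.5]
opening: 0.445
grip_force: 0.0
t: 19.9
eef_pos: [479.6, -187.1, 178.6]
tcp_rot: [3.142, -0.0, 1.71]
ft_force: [0.5, -0.4, -0.6]
opening: 0.141
grip_force: 30.0
t 19.9 P [ 479.6 -187.1  178.6] rp [ 3.142 -0.     1.71 ] J [-0.5   0.38  1.87  0.    0.89 -0.64] turn 0.0 shift [ 2.166 -0.195 -2.857]
```

```bash
python3 -m inch '[[[0,0,-0.95],0,1],[[0,0,-0.95],0,1],[[0,0,-0.95],0,1],[[0.722,-0.065,0],0,1],[[0.722,-0.065,0],0,1],[[0.722,-0.065,0],0,1],[[0.777,0.434,0],0,1],[[0.777,0.434,0],0,1],[[0.777,0.434,0],0,1],[[0.777,0.434,0],0,1]]'
python3 -m inch '[[[0.777,0.434,0],0,1],[[0.777,0.434,0],0,1],[[0,0,0.7],0.98,1],[[0,0,0.7],0.98,1],[[0,0,0.7],0.98,1],[[0,0,0.7],0.98,1],[[0,0,0.7],0.98,1],[[0,0,0.7],0.98,1],[[0,0,0],0,1],[[0,0,0],0,1]]'
python3 - <<'E'
from h import *
to(565.8,238.8,13.5,-21.4)
p=eyes.read_camera("side");t=eyes.read_camera("top")
for c,p in(("side",p),("top",t)):
    for r in eyes.cut_out("jack_centre",p)[:2]:
        k=max(cv2.findContours(r["mask"].astype(np.uint8),0,1)[0],key=cv2.contourArea)[:,0,::-1]
        print(c,r["score"],len(k),cv2.minAreaRect(np.array([at(p,q,100)[:2] for q in k],np.float32)))
E
```

```text
t: 21.15
eef_pos: [527.4, 140.7, 347.9]
tcp_rot: [3.141, -0.0, 1.711]
ft_force: [0.9, -0.9, 0.3]
opening: 0.144
grip_force: 30.0
t: 22.4
eef_pos: [566.8, 238.8, 97.0]
tcp_rot: [3.14, -0.001, 1.199]
ft_force: [-0.7, -0.9, -0.2]
opening: 0.145
grip_force: 30.0
t 22.4 P [566.8 238.8  97. ] rp [ 3.140e+00 -1.000e-03  1.199e+00] J [0.29 0.61 1.7  0.   0.83 0.66] turn 0.02 shift [-0.005 -0.016  1.392]
side 0.55 45 ((566.00732421875, 235.07879638671875), (71.1548843383789, 11.658949851989746), 65.50021362304688)
```

```bash
python3 -m inch '[[[-0.035,-0.016,0.5],0,1],[[0,0,0.5],0,1],[[0,0,0.2],0,1],[[0,0,0.1],0,1],[[0,0,0.08],0,1],[[0,0,0],0,1],[[0,0,0],0,0.2],[[0,0,0],0,0.2],[[0,0,0],0,0.2],[[0,0,0],0,0.2]]'
python3 -m inch '[[[0,0,0],0,0.2],[[0,0,-0.3],0,0.2],[[0,0,-0.8],0,0.2],[[0,0,-0.95],-0.49,0.2],[[0,0,-0.95],-0.49,0.2],[[0,0,-0.95],-0.49,0.2],[[0,0,-0.95],-0.49,0.2],[[0,0,-0.75],-0.49,0.2],[[0,0,0],-0.49,0.2],[[0,0,0],0,0.2]]'
python3 - <<'E'
from h import *
for c in("side","top"):
    p=eyes.read_camera(c)
    for n,z in(("jack_centre",17.5),("cable_clip",5)):
        for r in eyes.cut_out(n,p)[:2]:
            k=max(cv2.findContours(r["mask"].astype(np.uint8),0,1)[0],key=cv2.contourArea)[:,0,::-1]
            b=cv2.boxPoints(cv2.minAreaRect(np.array([at(p,q,z)[:2] for q in k],np.float32)));e=max(b[1]-b[0],b[2]-b[1],key=np.linalg.norm)
            print(c,n,r["score"],b.mean(0),np.linalg.norm(b[1]-b[0]),np.linalg.norm(b[2]-b[1]),np.degrees(np.arctan2(e[1],e[0]))%180)
to(440,-60,350,-21)
E
```

```text
t: 23.85
eef_pos: [564.5, 236.9, 12.5]
tcp_rot: [3.142, -0.0, 1.197]
ft_force: [0.1, -0.3, -1.1]
opening: 0.394
grip_force: 0.0
t: 25.1
eef_pos: [563.9, 236.8, 352.8]
tcp_rot: [3.14, -0.001, 1.454]
ft_force: [-0.6, 0.4, 0.6]
opening: 0.401
grip_force: 0.0
side jack_centre 0.61 [561.4585 233.1561] 13.261412 57.971466 61.354897
side jack_centre 0.4 [ 636.72565 -301.2407 ] 50.356575 19.965439 104.89243
side cable_clip 0.54 [ 466.82446 -307.44513] 14.649632 55.69386 71.63481
side cable_clip 0.22 [566.46313 245.7092 ] 15.703463 65.345726 61.416527
t 25.4 P [564.4 236.9 351.1] rp [-3.141  0.     1.453] J [0.29 0.37 1.39 0.   1.38 0.41] turn 2.86 shift [-5.362 -0.162  0.019]
```

The jack reads at (561,233), inside the yellow pocket. The clip is at (466.5,-308). I'll grasp its body at a 10° smaller angle to stay clear of the drum.

```bash
python3 -m inch '[[[-0.856,-0.219,0],0,0],[[-0.856,-0.219,0],0,0],[[-0.856,-0.219,0],0,0],[[-0.856,-0.219,0],0,0],[[-0.856,-0.219,0],0,0],[[-0.856,-0.219,0],0,0],[[-0.98,0.197,0],0,0],[[-0.98,0.197,0],0,0],[[-0.98,0.197,0],0,0],[[-0.98,0.197,0],0,0]]'
python3 -m inch '[[[0,0,0],0,0],[[0,0,0.5],0,0],[[0,0,0.95],0,0],[[0,0,0.95],0,0],[[0,0,0.95],0,0],[[0,0,0.65],0,0],[[0,0,0],0,0],[[0,0,0],0,0],[[0,0,0],0,0],[[0,0,0],0,0]]'
python3 - <<'E'
from h import *
to(469.3,-299.5,2,-6.7)
t=eyes.read_camera("top")
for r in eyes.cut_out("jack_centre",t)[:2]:
    k=max(cv2.findContours(r["mask"].astype(np.uint8),0,1)[0],key=cv2.contourArea)[:,0,::-1]
    print(r["score"],cv2.minAreaRect(np.array([at(t,q,17.5)[:2] for q in k],np.float32)))
s=eyes.read_camera("side")
a=cv2.resize(t["pixels"][195:300,155:280],(476,400));b=cv2.resize(s["pixels"][270:470,280:480],(320,320));b=np.vstack([b,np.zeros((80,320,3),np.uint8)])
cv2.imwrite("pics/x5.png",np.hstack([a,b])[:,:,::-1])
E
```

```text
t: 26.65
eef_pos: [469.5, -301.1, 351.3]
tcp_rot: [-3.142, -0.0, 1.453]
ft_force: [0.8, 0.3, 1.8]
opening: 0.498
grip_force: 0.0
t: 27.9
eef_pos: [470.1, -299.3, 112.6]
tcp_rot: [3.14, 0.001, 1.454]
ft_force: [1.1, -0.1, 0.2]
opening: 0.499
grip_force: 0.0
t 27.9 P [ 470.1 -299.3  112.6] rp [3.140e+00 1.000e-03 1.454e+00] J [-0.69  0.52  1.83  0.    0.78 -0.57] turn 0.0 shift [-0.006 -0.012  1.844]
```

View pics/x5.png

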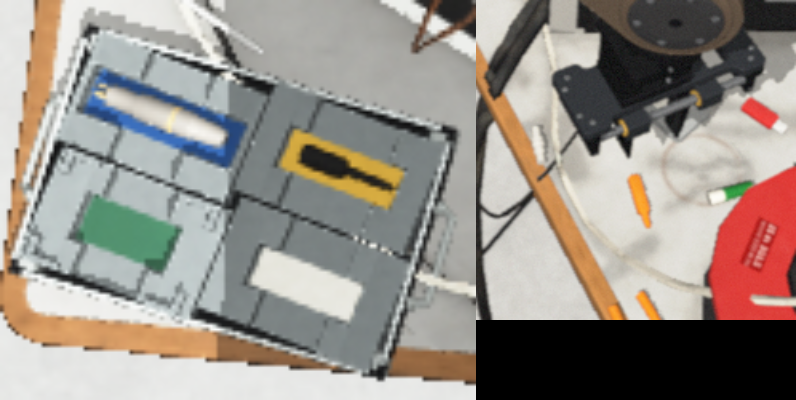

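XLR (170,110) and jack (345,165) both lie well inside their pockets in the left half, and the clip is at (638,200) in the right half, clear of the drum. I'll grasp the clip.

```bash
python3 -m inch '[[[-0.006,-0.012,0.6],0,0],[[0,0,0.6],0,0],[[0,0,0.4],0,0],[[0,0,0.23],0,0],[[0,0,0],0,0],[[0,0,0],0,1],[[0,0,0],0,1],[[0,0,0],0,1],[[0,0,0],0,1],[[0,0,0],0,1]]'
python3 -m inch '[[[0,0,0],0,1],[[0,0,0],0,1],[[0,0,-0.2],0,1],[[0,0,-0.8],0,1],[[0,0,-0.95],0,1],[[0,0,-0.95],0,1],[[0,0,-0.95],0,1],[[0,0,-0.95],0,1],[[0,0,-0.95],0,1],[[0,0,0],0,1]]'
python3 - <<'E'
from h import *
to(450,-60,350,-6.7)
p=eyes.read_camera("side")
for r in eyes.cut_out("cable_clip",p)[:2]:
    k=max(cv2.findContours(r["mask"].astype(np.uint8),0,1)[0],key=cv2.contourArea)[:,0,::-1]
    b=cv2.boxPoints(cv2.minAreaRect(np.array([at(p,q,env.state()["eef_pos"][2]+3)[:2] for q in k],np.float32)));e=max(b[1]-b[0],b[2]-b[1],key=np.linalg.norm)
    print(r["score"],b.mean(0),np.linalg.norm(b[1]-b[0]),np.linalg.norm(b[2]-b[1]),np.degrees(np.arctan2(e[1],e[0]))%180)
E
```

```text
t: 29.3
eef_pos: [469.0, -299.4, 1.7]
tcp_rot: [3.141, 0.0, 1.454]
ft_force: [0.5, -0.2, 1.3]
opening: 0.142
grip_force: 30.0
t: 30.55
eef_pos: [469.4, -299.7, 351.5]
tcp_rot: [3.135, 0.004, 1.454]
ft_force: [-0.1, -0.3, -1.6]
opening: 0.147
grip_force: 30.0
t 30.55 P [ 469.4 -299.7  351.5] rp [3.135 0.004 1.454] J [-0.69  0.28  1.53  0.    1.33 -0.57] turn 0.0 shift [ 3.929 -0.788  0.025]
0.71 [ 471.26517 -312.3343 ] 15.577269 45.195225 75.14406
```

```bash
python3 -m inch '[[[0.98,-0.197,0],0,1],[[0.98,-0.197,0],0,1],[[0.98,-0.197,0],0,1],[[0.98,-0.197,0],0,1],[[0.896,0,0],0,1],[[0.896,0,0],0,1],[[0.896,0,0],0,1],[[0.896,0,0],0,1],[[0.896,0,0],0,1],[[0.896,0,0],0,1]]'
python3 -m inch '[[[0,0,0.85],0.98,1],[[0,0,0.85],0.98,1],[[0,0,0.85],0.98,1],[[0,0,0.85],0,1],[[0,0,0.8],0,1],[[0,0,0],0,1],[[0,0,0],0,1],[[0,0,0],0,1],[[0,0,0],0,1],[[0,0,0],0,1]]'
python3 - <<'E'
from h import *
to(487.2,260.4,13,-21.4)
for c in("side","top"):
    p=eyes.read_camera(c)
    for r in eyes.cut_out("cable_clip",p)[:2]:
        k=max(cv2.findContours(r["mask"].astype(np.uint8),0,1)[0],key=cv2.contourArea)[:,0,::-1]
        b=cv2.boxPoints(cv2.minAreaRect(np.array([at(p,q,env.state()["eef_pos"][2]+3)[:2] for q in k],np.float32)));e=max(b[1]-b[0],b[2]-b[1],key=np.linalg.norm)
        print(r["score"],b.mean(0),np.linalg.norm(b[1]-b[0]),np.linalg.norm(b[2]-b[1]),np.degrees(np.arctan2(e[1],e[0]))%180)
E
```

```text
t: 31.9
eef_pos: [486.5, 261.8, 345.0]
tcp_rot: [-3.139, 0.001, 1.454]
ft_force: [0.7, -0.7, 0.3]
opening: 0.145
grip_force: 30.0
t: 33.15
eef_pos: [487.3, 260.2, 95.4]
tcp_rot: [3.141, -0.001, 1.197]
ft_force: [-1.0, 0.1, -0.7]
opening: 0.144
grip_force: 30.0
t 33.15 P [487.3 260.2  95.4] rp [ 3.141e+00 -1.000e-03  1.197e+00] J [0.37 0.54 1.86 0.   0.74 0.74] turn -0.0 shift [ 0.002 -0.002  1.373]
0.61 [485.5451  254.66486] 13.166566 60.771484 69.081024
0.49 [ 626.75037 -273.7336 ] 46.63708 16.21578 108.16546
```

The clip reads 60.8 mm long at 69°, centred over the white pocket. I'll place it and go towards the stick.

```bash
python3 -m inch '[[[0,0,0.5],0,1],[[0,0,0.5],0,1],[[0,0,0.2],0,1],[[0,0,0.1],0,1],[[0,0,0.07],0,1],[[0,0,0],0,1],[[0,0,0],0,0.2],[[0,0,0],0,0.2],[[0,0,0],0,0.2],[[0,0,0],0,0.2]]'
python3 -m inch '[[[0,0,0],0,0.2],[[0,0,-0.3],0,0.2],[[0,0,-0.8],0,0.2],[[0,0,-0.95],0.62,0.2],[[0,0,-0.95],0.62,0.2],[[0,0,-0.95],0.61,-0.2],[[0,0,-0.95],0.61,-0.2],[[0,0,-0.75],0,-0.2],[[0,0,0],0,-0.2],[[0,0,0],0,-0.2]]'
python3 -m inch '[[[-0.798,0.408,0],0,-0.2],[[-0.798,0.408,0],0,-0.2],[[-0.798,0.408,0],0,-0.2],[[-0.798,0.408,0],0,-0.2],[[-0.798,0.408,0],0,-0.2],[[-0.798,0.408,0],0,-0.2],[[0,0,0],0,-0.2],[[0,0,0],0,-0.2],[[0,0,0],0,-0.2],[[0,0,0],0,-0.2]]'
python3 - <<'E'
from h import *
to(600,-300,350,-33.7)
def m(c,p,n,z,N=1):
    for r in eyes.cut_out(n,p)[:N]:
        k=max(cv2.findContours(r["mask"].astype(np.uint8),0,1)[0],key=cv2.contourArea)[:,0,::-1]
        b=cv2.boxPoints(cv2.minAreaRect(np.array([at(p,q,z)[:2] for q in k],np.float32)));e=max(b[1]-b[0],b[2]-b[1],key=np.linalg.norm)
        print(c,n,round(r["score"],2),b.mean(0),np.linalg.norm(b[1]-b[0]),np.linalg.norm(b[2]-b[1]),np.degrees(np.arctan2(e[1],e[0]))%180)
s=eyes.read_camera("side");t=eyes.read_camera("top")
for n,z in(("cable_clip",15),("memory_stick",5),("card_case",12)): m("side",s,n,z);m("top",t,n,z)
# drum rim top: triangulate extreme red rim points, mug rim
hs=[cv2.cvtColor(p["pixels"],cv2.COLOR_RGB2HSV) for p in(t,s)]
for nm,h in zip(("top","side"),hs):
    M=(((h[...,0]<6)|(h[...,0]>174))&(h[...,1]>150)).astype(np.uint8);k=max(cv2.findContours(M,0,1)[0],key=cv2.contourArea)[:,0]
    print(nm,"red drum bbox",cv2.boundingRect(k),"ellipse",cv2.fitEllipse(k))
E
```

```text
t: 34.6
eef_pos: [487.1, 260.2, 12.5]
tcp_rot: [3.141, -0.0, 1.197]
ft_force: [-0.1, 0.2, 1.0]
opening: 0.398
grip_force: 0.0
t: 35.85
eef_pos: [486.7, 259.9, 350.6]
tcp_rot: [-3.141, 0.001, 0.983]
ft_force: [-0.4, -0.1, -0.7]
opening: 0.599
grip_force: 0.0
t: 37.1
eef_pos: [449.9, -59.4, 351.3]
tcp_rot: [-3.141, -0.0, 0.984]
ft_force: [-0.4, -0.4, -0.5]
opening: 0.6
grip_force: 0.0
t 37.1 P [449.9 -59.4 351.3] rp [-3.141 -0.     0.984] J [-0.28  0.11  1.74  0.    1.29  0.31] turn 0.02 shift [-1.949  4.306  0.021]
top cable_clip 0.54 [598.56934 351.6805 ] 82.29376 128.89754 69.100334
side memory_stick 0.65 [ 642.9691  -296.57938] 53.701576 22.96415 106.01744
top memory_stick 0.48 [ 642.2402 -298.8549] 51.41497 18.39001 108.19416
side card_case 0.64 [ 557.0482  -228.57516] 88.41524 60.78389 101.20738
top card_case 0.7 [ 559.8247  -237.47061] 70.15977 55.711678 100.51078
top red drum bbox (495, 192, 104, 104) ellipse ((546.3444213867188, 243.33807373046875), (100.28541564941406, 106.18354797363281), 127.54788208007812)
side red drum bbox (425, 372, 186, 108) ellipse ((512.8927001953125, 436.1507568359375), (114.52531433105469, 177.9947052001953), 101.06175231933594)
```

```bash
python3 -m inch '[[[-0.39,0.861,0],0,-0.2],[[-0.39,0.861,0],0,-0.2],[[-0.39,0.861,0],0,-0.2],[[-0.39,0.861,0],0,-0.2],[[-0.39,0.861,0],0,-0.2],[[0,0,0],0,-0.2],[[0,0,0.5],0,-0.2],[[0,0,0.9],0,-0.2],[[0,0,0.6],0,-0.2],[[0,0,0],0,-0.2]]'
python3 - <<'E'
from h import *
to(600,-300,13,-33.7)
s=eyes.read_camera("side");t=eyes.read_camera("top")
a=cv2.resize(s["pixels"][200:440,340:600],(433,400));b=cv2.resize(t["pixels"][120:300,380:540],(355,400))
cv2.imwrite("pics/x6.png",np.hstack([a,b])[:,:,::-1])
E
```

```text
t: 38.75
eef_pos: [598.9, -299.9, 229.4]
tcp_rot: [-3.137, -0.0, 0.983]
ft_force: [0.8, 0.5, 1.1]
opening: 0.603
grip_force: 0.0
t 38.75 P [ 598.9 -299.9  229.4] rp [-3.137 -0.     0.983] J [-0.56  0.55  1.42  0.    1.18  0.02] turn 0.0 shift [0.009 0.017 3.607]
```

View pics/x6.png

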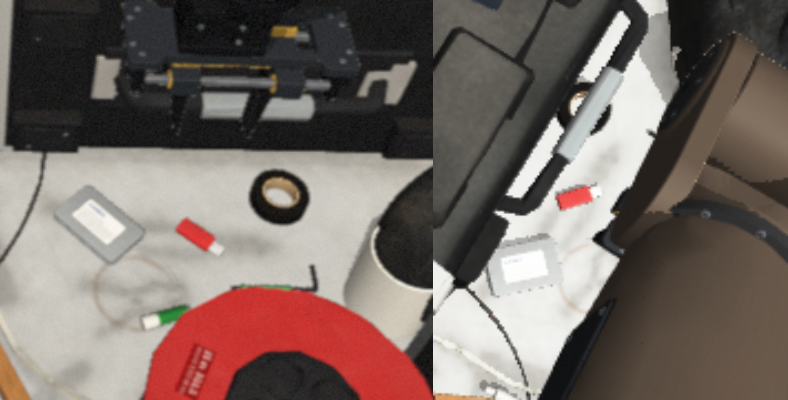

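The gripper (left (240,60)) hovers clear of the handle, mug (385,290) and drum. The stick is at (198,235) and the case at (100,222). I'll go down to 13 mm and turn while low, then check forces.

```bash
python3 -m inch '[[[0,0,0.9],0,-0.2],[[0,0,0.9],0,-0.2],[[0,0,0.8],0,-0.2],[[0,0,0.5],0,-0.2],[[0,0,0.3],0,-0.2],[[0,0,0.2],0,-0.2],[[0,0,0],0,-0.2],[[0,0,0],-0.7,-0.2],[[0,0,0],-0.7,-0.2],[[0,0,0],-0.7,-0.2]]'
python3 -m inch '[[[0,0,0],-0.7,-0.2],[[0,0,0],-0.7,-0.2],[[0,0,0],-0.7,-0.2],[[0,0,0],-0.7,-0.2],[[0,0,0],-0.7,-0.2],[[0,0,0],-0.7,-0.2],[[0,0,0],-0.44,-0.2],[[0,0,0],0,-0.2],[[0,0,0],0,-0.2],[[0,0,0],0,-0.2]]'
python3 -c "
from h import *
to(646.6,-311.9,13,0)"
```

```text
t: 40.1
eef_pos: [600.5, -301.4, 17.0]
tcp_rot: [3.139, 0.0, 1.168]
ft_force: [0.1, 0.0, -0.3]
opening: 0.602
grip_force: 0.0
t: 41.35
eef_pos: [600.0, -301.1, 15.7]
tcp_rot: [3.141, 0.0, 1.57]
ft_force: [0.7, 0.9, 1.0]
opening: 0.598
grip_force: 0.0
t 41.35 P [ 600.  -301.1   15.7] rp [3.141 0.    1.57 ] J [-0.56  0.78  1.59  0.    0.77 -0.56] turn -0.01 shift [-0.18   0.777  0.046]
```

Clear so far. I'll slide to the stick's end in small steps, drop to 3 mm and close.

```bash
python3 -m inch '[[[-0.06,0.2,0.03],0,-0.2],[[-0.06,0.2,0.02],0,-0.2],[[-0.06,0.2,0],0,-0.2],[[0,0.177,0],0,-0.2],[[0,0,0],0,-0.2],[[0,0,0.05],0,-0.2],[[0,0,0.06],0,-0.2],[[0,0,0.05],0,-0.2],[[0,0,0],0,-0.2],[[0,0,0],0,-0.2]]'
python3 -m inch '[[[0,0,0],0,1],[[0,0,0],0,1],[[0,0,0],0,1],[[0,0,0],0,1],[[0,0,0],0,1],[[0,0,0],0,1],[[0,0,0],0,1],[[0,0,0],0,1],[[0,0,0],0,1],[[0,0,0],0,1]]'
python3 -c "
from h import *
to(595,-320,3,0)"
```

```text
t: 42.6
eef_pos: [646.5, -311.9, 2.9]
tcp_rot: [3.141, -0.0, 1.571]
ft_force: [0.4, 0.0, -0.6]
opening: 0.598
grip_force: 0.0
t: 43.85
eef_pos: [646.5, -311.8, 2.8]
tcp_rot: [3.141, -0.0, 1.571]
ft_force: [0.3, 0.5, 0.8]
opening: 0.2
grip_force: 28.6
t 43.85 P [ 646.5 -311.8    2.8] rp [ 3.141 -0.     1.571] J [-0.54  0.85  1.46  0.    0.83 -0.54] turn -0.0 shift [-0.137 -0.858 -0.003]
```

It has aligned at 19 mm. I'll drag it out from under the handle, turn, release and regrasp nearer the middle.

```bash
python3 -m inch '[[[0,0,-0.03],0,1],[[-0.02,-0.15,0],0,1],[[-0.02,-0.15,0],0,1],[[-0.02,-0.15,0],0,1],[[-0.02,-0.15,0],0,1],[[-0.02,-0.2,0],0,1],[[0,0,0],1,1],[[0,0,0],1,1],[[0,0,0],1,1],[[0,0,0],1,1]]'
python3 -m inch '[[[0,0,0],1,1],[[0,0,0],1,1],[[0,0,0.04],0,1],[[0,0,0],0,-0.2],[[0,0,0],0,-0.2],[[0,0,0],0,-0.2],[[0,0,0],0,-0.2],[[0.1,0,0],0,-0.2],[[0.17,0,0],0,-0.2],[[0,0,0],0,-0.2]]'
python3 -m inch '[[[0,0,0],0,1],[[0,0,0],0,1],[[0,0,0],0,1],[[0,0,0],0,1],[[0,0,0],0,1],[[0,0,0],0,1],[[0,0,0],0,1],[[0,0,0],0,1],[[0,0,-0.2],0,1],[[0,0,-0.2],0,1]]'
python3 -c "
from h import *
to(600,-300,350,-30)"
```

```text
t: 45.1
eef_pos: [597.9, -317.9, 4.6]
tcp_rot: [-3.142, -0.0, 1.219]
ft_force: [1.0, 0.5, -1.0]
opening: 0.193
grip_force: 28.6
t: 46.35
eef_pos: [607.1, -302.8, 2.2]
tcp_rot: [-3.142, -0.0, 1.048]
ft_force: [-0.2, 0.2, 0.0]
opening: 0.598
grip_force: 0.0
t: 47.6
eef_pos: [606.7, -303.9, 27.3]
tcp_rot: [3.141, -0.0, 1.047]
ft_force: [-0.4, -0.3, 0.4]
opening: 0.193
grip_force: 30.0
t 47.6 P [ 606.7 -303.9   27.3] rp [ 3.141 -0.     1.047] J [-0.56  0.77  1.57  0.    0.8  -0.04] turn 0.0 shift [-0.    -0.13  -5.379]
```

```bash
python3 -m inch '[[[0,0,-0.9],0,1],[[0,0,-0.9],0,1],[[0,0,-0.9],0,1],[[0,0,-0.9],0,1],[[0,0,-0.9],0,1],[[0,0,-0.88],0,1],[[0.443,-0.859,0],0,1],[[0.443,-0.859,0],0,1],[[0.443,-0.859,0],0,1],[[0.443,-0.859,0],0,1]]'
python3 -m inch '[[[0.443,-0.859,0],0,1],[[0.854,-0.326,0],0,1],[[0.854,-0.326,0],0,1],[[0.854,-0.326,0],0,1],[[0.854,-0.326,0],0,1],[[0.854,-0.326,0],0,1],[[0.854,-0.326,0],0,1],[[0.854,-0.326,0],0,1],[[0.854,-0.326,0],0,1],[[0,0,0],-0.86,1]]'
python3 -m inch '[[[0,0,0.5],-0.86,1],[[0,0,0.9],0,1],[[0,0,0.9],0,1],[[0,0,0.9],0,1],[[0,0,0.9],0,1],[[0,0,0],0,1],[[0,0,0],0,1],[[0,0,0],0,1],[[0,0,0],0,1],[[0,0,0],0,1]]'
cat >> h.py <<'E'
def m(c,p,n,z,N=1):
    for r in eyes.cut_out(n,p)[:N]:
        k=max(cv2.findContours(r["mask"].astype(np.uint8),0,1)[0],key=cv2.contourArea)[:,0,::-1]
        b=cv2.boxPoints(cv2.minAreaRect(np.array([at(p,q,z)[:2] for q in k],np.float32)));e=max(b[1]-b[0],b[2]-b[1],key=np.linalg.norm)
        print(c,n,round(r["score"],2),b.mean(0).round(1),np.linalg.norm(b[1]-b[0]).round(1),np.linalg.norm(b[2]-b[1]).round(1),"deg",round(float(np.degrees(np.arctan2(e[1],e[0]))%180),1))
E
python3 - <<'E'
from h import *
to(519.4,373.4,13.5,-21.4)
z=env.state()["eef_pos"][2]+2
for c in("side","top"):
    p=eyes.read_camera(c);m(c,p,"memory_stick",z,2)
E
```

```text
t: 48.85
eef_pos: [479.6, -107.1, 350.0]
tcp_rot: [3.14, -0.0, 1.047]
ft_force: [0.8, 0.1, 0.2]
opening: 0.201
grip_force: 30.0
t: 50.1
eef_pos: [518.7, 376.4, 349.0]
tcp_rot: [-3.141, -0.0, 1.127]
ft_force: [-0.5, -0.3, 0.1]
opening: 0.196
grip_force: 30.0
t: 51.35
eef_pos: [519.5, 373.5, 103.9]
tcp_rot: [3.141, -0.001, 1.197]
ft_force: [-0.4, -0.6, -1.0]
opening: 0.194
grip_force: 30.0
t 51.35 P [519.5 373.5 103.9] rp [ 3.141e+00 -1.000e-03  1.197e+00] J [0.52 0.63 1.63 0.   0.88 0.89] turn 0.0 shift [-0.003 -0.     1.507]
side memory_stick 0.69 [554.7 260.4] 21.2 85.7 deg 62.2
side memory_stick 0.65 [520.7 375.6] 19.8 58.3 deg 64.5
top memory_stick 0.63 [516.1 359.6] 16.7 24.1 deg 89.7
```

The stick reads centred at (521,376), over the green pocket. I'll place it and go for the card case.

```bash
python3 -m inch '[[[-0.02,0,0.5],0,1],[[0,0,0.5],0,1],[[0,0,0.3],0,1],[[0,0,0.15],0,1],[[0,0,0.06],0,1],[[0,0,0],0,1],[[0,0,0],0,0.2],[[0,0,0],0,0.2],[[0,0,0],0,0.2],[[0,0,0],0,0.2]]'
python3 -m inch '[[[0,0,0],0,0.2],[[0,0,-0.3],0,0.2],[[0,0,-0.8],0,0.2],[[0,0,-0.95],0,0.2],[[0,0,-0.95],0,0.2],[[0,0,-0.95],0,-0.5],[[0,0,-0.95],0,-1],[[0,0,-0.75],0,-1],[[0,0,0],0,-1],[[0,0,0],0,-1]]'
python3 - <<'E'
from h import *
to(450,-60,350,-21.4)
s=eyes.read_camera("side");t=eyes.read_camera("top")
a=cv2.resize(s["pixels"][115:225,195:315],(436,400));b=cv2.resize(t["pixels"][195:300,155:275],(364,400))
cv2.imwrite("pics/x7.png",np.hstack([a,b])[:,:,::-1])
m("side",s,"card_case",12);m("side",s,"memory_stick",15)
E
```

```text
t: 52.8
eef_pos: [518.9, 372.3, 12.6]
tcp_rot: [3.141, -0.0, 1.197]
ft_force: [0.6, 1.1, 0.4]
opening: 0.4
grip_force: 0.0
t: 54.05
eef_pos: [518.3, 372.0, 351.4]
tcp_rot: [-3.141, 0.0, 1.197]
ft_force: [0.3, -0.4, -0.9]
opening: 0.87
grip_force: 0.0
t 54.05 P [518.3 372.  351.4] rp [-3.141  0.     1.197] J [0.52 0.41 1.32 0.   1.4  0.89] turn 0.0 shift [-7.119  1.567  0.024]
side card_case 0.71 [ 556.2 -229.7] 86.0 58.0 deg 101.6
side memory_stick 0.44 [521.2 378.1] 16.2 50.0 deg 63.7
```

View pics/x7.png

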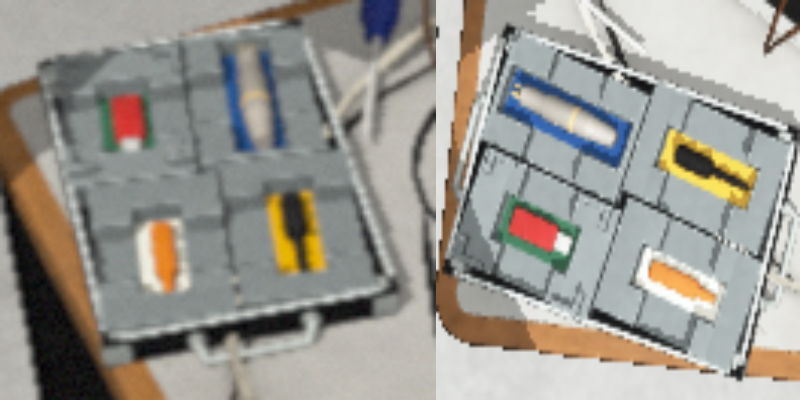

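All four pieces lie in their pockets: stick (125,120) on green, XLR (255,95), jack (295,230) and clip (160,255) in the left half. Next is the card case, which I'll approach low from its -y end, drag clear of the handle and regrasp.

```bash
python3 -m inch '[[[-0.89,0.196,0],0,-1],[[-0.89,0.196,0],0,-1],[[-0.89,0.196,0],0,-1],[[-0.89,0.196,0],0,-1],[[-0.89,0.196,0],0,-1],[[-0.89,0.196,0],0,-1],[[-0.89,0.196,0],0,-1],[[-0.89,0.196,0],0,-1],[[0,0,0],-0.86,-1],[[0,0,0],-0.86,-1]]'
python3 -m inch '[[[0,0,0],-0.86,-1],[[0,0,0],-0.85,-1],[[0,0,0],-0.85,-1],[[-0.86,0.407,0],0,-1],[[-0.86,0.407,0],0,-1],[[-0.86,0.407,0],0,-1],[[-0.86,0.407,0],0,-1],[[-0.86,0.407,0],0,-1],[[0,0,0],0,-1],[[0,0,0],0,-1]]'
python3 -m inch '[[[0,0,0.9],0,-1],[[0,0,0.9],0,-1],[[0,0,0.9],0,-1],[[0,0,0.9],0,-1],[[0,0,0.9],0,-1],[[0,0,0.6],0,-1],[[0,0,0.4],0,-1],[[0,0,0.1],-0.7,-1],[[0,0,0],-0.8,-1],[[0,0,0],-0.7,-1]]'
python3 - <<'E'
from h import *
to(562.3,-256.3,14,11)
s=eyes.read_camera("side");m("side",s,"card_case",12)
E
```

```text
t: 55.5
eef_pos: [450.3, -60.6, 350.9]
tcp_rot: [-3.14, -0.0, 1.348]
ft_force: [0.6, 0.5, 0.1]
opening: 1.001
grip_force: 0.0
t: 56.75
eef_pos: [572.4, -317.5, 350.5]
tcp_rot: [-3.14, -0.001, 1.571]
ft_force: [-0.0, 0.4, 0.3]
opening: 1.002
grip_force: 0.0
t: 58.0
eef_pos: [572.7, -316.5, 16.2]
tcp_rot: [3.141, 0.0, 1.766]
ft_force: [0.2, 0.1, 1.2]
opening: 0.998
grip_force: 0.0
t 58.0 P [ 572.7 -316.5   16.2] rp [3.141 0.    1.766] J [-0.61  0.76  1.64  0.    0.74 -0.8 ] turn 0.04 shift [1.018 0.021 0.037]
side card_case 0.89 [ 554.2 -217.3] 62.9 59.4 deg 101.6
```

```bash
python3 -m inch '[[[0.26,0.005,0.02],0,-1],[[0.26,0.005,0.02],0,-1],[[0.26,0.005,0],0,-1],[[0.24,0.005,0],0,-1],[[0,0,0.06],0,-1],[[0,0,0.06],0,-1],[[0,0,0.06],0,-1],[[0,0,0],0,-1],[[0,0,0],0,1],[[0,0,0],0,1]]'
python3 -m inch '[[[0,0,0],0,1],[[0,0,0],0,1],[[0,0,0],0,1],[[0,0,0],0,1],[[0,0,0],0,1],[[0,0,0],0,1],[[0,0,0],0,1],[[0,0,0],0,1],[[0,0,0],0,1],[[0,0,0],0,1]]'
python3 -c "
from h import *
to(490,-290,5,11)"
```

```text
t: 59.35
eef_pos: [562.2, -257.6, 2.3]
tcp_rot: [3.141, 0.0, 1.763]
ft_force: [-0.4, -0.2, 0.4]
opening: 0.842
grip_force: 0.0
t: 60.6
eef_pos: [562.2, -257.5, 2.3]
tcp_rot: [3.141, -0.0, 1.763]
ft_force: [-0.8, 0.2, 1.8]
opening: 0.578
grip_force: 30.0
t 60.6 P [ 562.2 -257.5    2.3] rp [ 3.141 -0.     1.763] J [-0.54  0.75  1.74  0.    0.65 -0.73] turn 0.0 shift [-0.302 -1.285 -0.045]
```

```bash
python3 -m inch '[[[0,0,-0.04],0,1],[[-0.038,-0.16,0],0,1],[[-0.038,-0.16,0],0,1],[[-0.038,-0.16,0],0,1],[[-0.038,-0.16,0],0,1],[[-0.038,-0.16,0],0,1],[[-0.038,-0.16,0],0,1],[[-0.038,-0.16,0],0,1],[[-0.036,-0.165,0],0,1],[[0,0,0.04],0,1]]'
python3 -m inch '[[[0,0,0],0,-0.6],[[0,0,0],0,-0.6],[[0,0,0],0,-0.6],[[0,0,0],0,-0.6],[[0,0,0],0,-0.6],[[0,0,0],0,-0.6],[[0.15,0,0],0,-0.6],[[0.16,0,0],0,-0.6],[[0.157,0,0],0,-0.6],[[0,0,0],0,-0.6]]'
python3 -m inch '[[[0,0,0],0,1],[[0,0,0],0,1],[[0,0,0],0,1],[[0,0,0],0,1],[[0,0,0],0,1],[[0,0,0],0,1],[[0,0,0],0,1],[[0,0,0],0,1],[[0,0,-0.2],0,1],[[0,0,-0.3],0,1]]'
python3 - <<'E'
from h import *
to(450,-60,350,11)
s=eyes.read_camera("side");m("side",s,"card_case",env.state()["eef_pos"][2]+10)
t=eyes.read_camera("top");m("top",t,"card_case",env.state()["eef_pos"][2]+10)
E
```

```text
t: 61.85
eef_pos: [489.4, -290.3, 2.3]
tcp_rot: [3.142, -0.0, 1.762]
ft_force: [0.0, 0.6, -1.0]
opening: 0.578
grip_force: 30.0
t: 63.1
eef_pos: [484.5, -261.6, 2.3]
tcp_rot: [-3.141, -0.0, 1.764]
ft_force: [-0.1, 0.0, -0.9]
opening: 0.8
grip_force: 0.0
t: 64.35
eef_pos: [484.4, -262.3, 32.8]
tcp_rot: [-3.141, -0.001, 1.763]
ft_force: [0.1, 0.7, -0.4]
opening: 0.581
grip_force: 30.0
t 64.35 P [ 484.4 -262.3   32.8] rp [-3.141e+00 -1.000e-03  1.763e+00] J [-0.62  0.64  1.9   0.    0.6  -0.81] turn -0.0 shift [ 3.42   0.08  -5.286]
side card_case 0.71 [ 486.7 -286.8] 43.1 59.7 deg 14.0
top card_case 0.56 [ 484.8 -224.7] 55.3 26.5 deg 162.5
```

```bash
python3 -m inch '[[[0,0,-0.88],0,1],[[0,0,-0.88],0,1],[[0,0,-0.88],0,1],[[0,0,-0.88],0,1],[[0,0,-0.88],0,1],[[0,0,-0.88],0,1],[[0.855,0.02,0],0,1],[[0.855,0.02,0],0,1],[[0.855,0.02,0],0,1],[[0.855,0.02,0],0,1]]'
python3 -m inch '[[[0.857,0.313,0],0,1],[[0.857,0.313,0],0,1],[[0.857,0.313,0],0,1],[[0.857,0.313,0],0,1],[[0.857,0.313,0],0,1],[[0.857,0.313,0],0,1],[[0.857,0.313,0],0,1],[[0.857,0.313,0],0,1],[[0,0,0],0.926,1],[[0,0,0],0.926,1]]'
python3 -m inch '[[[0,0,0.8],0.926,1],[[0,0,0.8],0.926,1],[[0,0,0.8],0.926,1],[[0,0,0.8],0.926,1],[[0,0,0.8],0.926,1],[[0,0,0],0,1],[[0,0,0],0,1],[[0,0,0],0,1],[[0,0,0],0,1],[[0,0,0],0,1]]'
python3 - <<'E'
from h import *
to(519,372.5,27,-21.4)
z=env.state()["eef_pos"][2]+9.7
s=eyes.read_camera("side");t=eyes.read_camera("top")
for c,p in(("side",s),("top",t)): m(c,p,"card_case",z,2)
for c,p in(("side",s),("top",t)):
    for r in eyes.cut_out("card_case",p)[:1]:
        k=max(cv2.findContours(r["mask"].astype(np.uint8),0,1)[0],key=cv2.contourArea)[:,0,::-1]
        w=np.array([at(p,q,z)[:2] for q in k])-env.state()["eef_pos"][:2];a=np.radians(68.6)
        l=w@[np.cos(a),np.sin(a)];x=w@[np.sin(a),-np.cos(a)];print(c,"along",l.min().round(1),l.max().round(1),"across",x.min().round(1),x.max().round(1))
a=cv2.resize(s["pixels"][80:230,180:330],(400,400));b=cv2.resize(t["pixels"][180:300,140:260],(400,400))
cv2.imwrite("pics/x8.png",np.hstack([a,b])[:,:,::-1])
E
```

```text
t: 65.8
eef_pos: [449.5, -58.7, 348.5]
tcp_rot: [-3.141, -0.0, 1.762]
ft_force: [0.3, 0.8, -0.8]
opening: 0.573
grip_force: 30.0
t: 67.05
eef_pos: [518.9, 373.1, 347.6]
tcp_rot: [-3.14, 0.001, 1.6]
ft_force: [0.5, 0.5, -0.0]
opening: 0.579
grip_force: 30.0
t: 68.3
eef_pos: [519.3, 372.5, 109.8]
tcp_rot: [3.141, -0.001, 1.197]
ft_force: [0.3, 0.3, -1.4]
opening: 0.577
grip_force: 30.0
t 68.3 P [519.3 372.5 109.8] rp [ 3.141e+00 -1.000e-03  1.197e+00] J [0.52 0.62 1.63 0.   0.89 0.89] turn 0.0 shift [-1.000e-03 -5.000e-03  1.381e+00]
side card_case 0.64 [518.1 369.5] 54.1 97.6 deg 68.5
top card_case 0.88 [511.1 350. ] 58.2 40.2 deg 160.1
top card_case 0.24 [504.2 323.5] 70.1 70.0 deg 158.9
side along -51.8 45.8 across -27.1 27.0
top along -44.3 -3.0 across -28.2 29.6
```

The held case reads aligned at 68.5° and about 2.5 mm forward along the tool's x. I'll correct that and lower to just above the wall tops.

```bash
python3 -m inch '[[[-0.042,-0.004,0.4],0,1],[[0,0,0.4],0,1],[[0,0,0.3],0,1],[[0,0,0.16],0,1],[[0,0,0.08],0,1],[[0,0,0.035],0,1],[[0,0,0],0,1],[[0,0,0],0,1],[[0,0,0],0,1],[[0,0,0],0,1]]'
python3 - <<'E'
from h import *
to(518,370,27,-21.4)
s=eyes.read_camera("side");m("side",s,"card_case",36)
E
```

```text
t: 69.85
eef_pos: [518.0, 370.1, 26.7]
tcp_rot: [3.141, -0.0, 1.197]
ft_force: [0.1, -0.6, -0.3]
opening: 0.575
grip_force: 30.0
t 69.85 P [518.  370.1  26.7] rp [ 3.141 -0.     1.197] J [0.52 0.73 1.68 0.   0.73 0.89] turn -0.0 shift [-0.002  0.    -0.005]
side card_case 0.79 [516.8 368.8] 52.9 95.5 deg 68.1
```

At 26.7 mm there is no contact force, so the case is below the upstand tops (31 mm) and between them. I'll release and lift away.

```bash
python3 -m inch '[[[0,0,0],0,-0.4],[[0,0,0],0,-0.4],[[0,0,0],0,-0.4],[[0,0,0],0,-0.4],[[0,0,0],0,-0.4],[[0,0,-0.1],0,-0.4],[[0,0,-0.3],0,-0.4],[[0,0,-0.9],0,-0.4],[[0,0,-0.9],0,-0.4],[[0,0,-0.9],0,-0.4]]'
python3 -m inch '[[[-0.9,0,-0.3],0,-0.4],[[-0.9,0,-0.3],0,-0.4],[[-0.9,0,-0.3],0,-0.4],[[-0.9,0,0],0,-0.4],[[-0.9,0,0],0,-0.4],[[-0.6,0,0],0,-0.4],[[0,0,0],0,-0.4],[[0,0,0],0,-0.4],[[0,0,0],0,-0.4],[[0,0,0],0,-0.4]]'
python3 - <<'E'
from h import *
print(env.state()["eef_pos"],env.state()["t"])
s=eyes.read_camera("side");t=eyes.read_camera("top")
m("side",s,"card_case",36);m("top",t,"card_case",36);m("top",t,"green_insert",24)
a=cv2.resize(s["pixels"][115:225,195:315],(436,400),interpolation=cv2.INTER_CUBIC);b=cv2.resize(t["pixels"][195:300,155:275],(364,400),interpolation=cv2.INTER_CUBIC)
cv2.imwrite("pics/x9.png",np.hstack([a,b])[:,:,::-1])
E
```

```text
t: 71.2
eef_pos: [517.8, 369.9, 215.9]
tcp_rot: [3.141, -0.001, 1.197]
ft_force: [0.4, 0.2, -0.5]
opening: 0.701
grip_force: 0.0
t: 72.45
eef_pos: [406.4, 85.8, 266.5]
tcp_rot: [-3.141, -0.0, 1.198]
ft_force: [0.3, -0.1, 0.7]
opening: 0.701
grip_force: 0.0
[406.426645    85.77510226 266.46366268] 72.45
side card_case 0.64 [517.8 367. ] 56.1 96.3 deg 68.4
top card_case 0.57 [520.4 371.1] 58.3 91.3 deg 69.9
top green_insert 0.95 [517.8 372.6] 81.9 127.0 deg 68.6
```

View pics/x9.png

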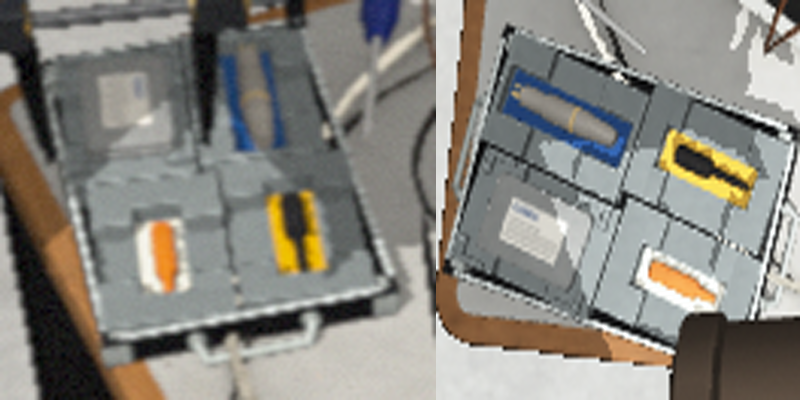

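The case lies over the stick between the upstands, at (125,100) left and (535,225) right. Both views agree with it sitting at wall-top height, and the XLR, jack and clip are home. I'll hand in.

```bash
python3 -c "
from cell import env
print(env.job_done())"
```

```text
the job is handed in; nothing more can be done
None
```

I handed the job in at about 73 s with all five things in their inserts: XLR in blue, jack in yellow, clip in white, and the memory stick in green with the card case over it; the pictures could not show the corner upstands sharply, so the case's fit between them rests on its measured height and position.

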